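Present a stone ball to a bookshop customer on a dished tray

ROBOT

A 6-joint arm with a two-finger parallel gripper is mounted at the origin on the work surface. World frame = base frame: x ahead of the robot, y to its left, z up, the work surface at z = 0. Lengths are in mm, angles in rad, forces in N, time in s.
With the tool pointing down it reaches from about 275 to 850 mm from the base axis. Payload 5.2 kg.
Tool frame: the origin (TCP) lies on the centre line of the jaws, within the pads' length; the fingertips stand 25 mm ahead of it and the grasp point (between the pads) lies 6 mm ahead of it; z points along the fingers, y is the line along which they close (so a half turn about z gives the same grasp; the last joint's range is limited). The gripper opens to 85 mm and grips with 20 to 120 N. Pads are 22 mm wide; open, the fingers measure 114 mm over their backs; the gripper's body (76 mm by 85 mm) begins 54 mm behind the grasp point. The pads swing forward as they close: fully open they stand 13 mm farther back than shut.
Start: joints at [1.133, 0.259, 1.535, -0, 1.348, -0.203], TCP at [127.934, 534.919, 256.31] pointing down, gripper open.
Joint ranges: [-3.14, 3.14], [-0.91, 2.08], [0.19, 2.58], [-1.22, 4.36], [0.22, 2.71], [-3.12, 3.12]. Speed limits (rad/s): [2.57, 2.57, 3.14, 3.14, 3.14, 3.14].

INTERFACE

Orientations are given as a unit quaternion [x, y, z, w].
In Python, from rig import manip, optics gives the robot as it stands. The module is installed in compiled form; this text tells all that it offers.
- The arm moves only by the tool carry_out, never from a script. Its argument "increments" is a list of rows, each a list of 3 entries, a list of its own where there are three numbers: the opening in per cent of the stroke, from 0 (shut) to 100 (fully open), then the shift along the world's x, y, z in m, then the turn, a rotation vector about the world's x, y, z in rad. A call has 1 to 12 rows; each row shifts and turns the commanded pose from where the row before left it; what a row does not reach is not made up. A row lasts 1/10 s, in which the tool goes at most 50 mm and 8.59 degrees, less where a joint would pass 70% of its speed; a pose out of reach is approached as far as the arm can. A call is refused whole if a number of a shift passes 0.05 or a number of a turn 0.15, either way. A call with a gripper value outside its range is refused whole. The fingers move at their own pace and stop on an object; "squeeze" is the grip in N (left out, the last holds). Time passes only in rows, so rows that do not move let the fingers close. It gives the time, the measured TCP pose, the force, the opening and the grip force at its end, in the units of the state.
- manip.observe(): the state, without advancing time (a new reading comes with each control period).
- optics.grab_frame(name): name is "scene" or "top"; returns a dict with "frame" (400x640x3 uint8, red, green, blue), "fx", "fy", "cx", "cy" (pixels), "origin" and "attitude" of the camera in the world. Camera axes: x right, y down, z forward; pixel columns grow to the right and rows downward; lengths in mm; the calibration is good to about 2 mm. A picture is of the moment at which its call begins. There is no depth.
- manip.hand_in(): hands the job in; it is judged then, once.
The state is a dict: "t": time; "joint_pos": joint angles; "joint_vel": joint speeds; "joint_torque": joint torques, N m; "tool_pos": TCP position; "tool_rot": TCP orientation; "ft_force": force on the tool from outside, world axes, zero at the start; "moment": the same for the moment, N m; "opening": finger opening in mm; "finger_force": force on a finger pad.
Only numpy, scipy, OpenCV 4.12 (cv2) and the standard library are available. Lean on these libraries where they do the work, as an engineer would, in place of code of your own. Each camera call takes 0.05 s, during which the arm holds its last target. There are 200 camera calls.

TASK

A customer across the shop counter wants to see the largest of the three stone balls: set it gently in the middle of the wooden tray's dish, leaving the tray where it stands. Then take the tray by one end handle, lift it clear of the counter, and only then carry it through about a quarter turn to over the middle of the leather pad, square to the pad and lengthwise across the counter, with your hand on the end nearer the robot and the other handle towards the customer; keep it level all the way so that the ball stays in the middle of the dish. Finish while still holding it there, level and still, about a hand's breadth (80 to 120 mm) above the pad; never lay the ball on the bare counter or pad, and disturb nothing else.

Things in the scene. Friction and masses are not known exactly. Their poses are not given: they have to be found in the camera images.
- tray: Pale wooden presentation tray, 210 long (its x) x 140 wide (its y), 0.22 kg, loose. Origin: centre of its underside; z up. Floor 16 mm thick with a round dished well in its middle. Both ends are alike: upright end boards with a raised handle. The long sides have a low lip, 7 mm thick, 22 high.
- tray_dish (a point): Lowest point of the tray's dished well (grey felt lining), 5 mm above the tray's underside, at its middle. The well is 110 mm across, a shallow bowl of 140 mm curvature radius; its edge meets the flat floor 16 mm above the underside.
- tray_handle_a (a point): Middle of the raised handle at the tray's +x end, 99 mm from the tray's middle, 38 mm above its underside. The handle is an upright board 12 mm thick (along the tray's x), 90 wide (along its y), its top 52 mm above the underside; free to pinch from above down to the floor (16 mm up) on the inside and lower on the outside. Below 30 mm it widens to 140.
- tray_handle_b (a point): The same at the tray's -x end.
- large_ball_center (a point): Centre of the largest polished stone ball (white veined marble), 54 mm diameter, 0.21 kg. It starts in one of the three seats of the stand, its centre about 42 mm above the counter. Lying in the middle of the tray's dish its centre is 32 mm above the tray's underside.
- large_ball: The same ball as a body; its origin lies on its surface and turns with it: use its centre instead.
- stand: Dark wooden display strip, fixed, 220 long (its x) x 64 wide (its y) x 18 high, with three round seats (holes 26 mm across) on its midline at x = -80, 0 and +80 mm, each with one stone ball. Which ball sits in which seat varies. Origin: centre of its underside.
- pad: Thin brown leather counter pad, fixed, 240 (its x) x 170 (its y) x 4 mm. Origin: centre of its underside, on the counter. Its +x points across the counter to the customer, away from the robot.
- medium_ball_center (a point): Centre of the middle-sized stone ball, 42 mm diameter, in another seat of the stand (bystander).
- small_ball_center (a point): Centre of the smallest stone ball, 34 mm diameter, in another seat of the stand (bystander).
- bell: Chrome counter bell, 80 mm across, 55 high (bystander). Origin: centre of its underside.
- pen_pot: White pot, 74 mm across, 95 high, with pens up to about 170 (bystander). Origin: centre of its underside.
- books: Pile of three paperbacks, 180 x 120 x 62 (bystander). Origin: centre of its underside.
- magnifier: Hand lens lying flat, lens 81 mm across, handle along its x to 141 mm from the lens centre, 14 mm high (bystander). Origin: under the centre of the lens.
- stamp: Wooden rubber stamp, 50 x 26, 60 high (bystander). Origin: centre of its underside.
Things that resemble listed ones, but are neither listed nor needed, are in the scene too. What is shaped like the large_ball but pink or turquoise is not meant.

How it is judged:
By the outcome, as a careful person would: the job done as asked, in the order asked, and still so for the second after the job is handed in, while the arm keeps its last pose, push and grip.
It also fails if it takes over 67 s, if anything falls off the work surface, if the arm or the gripper's body presses on something with over 40 N, if the wrist force passes 120 N, or if a joint passes its speed limit or range.

## Working session

There is one attempt and no reset: what is moved stays moved. The work goes in short steps, Python scripts to look and compute and a tool call to move; the robot and the scene stay as the last step left them, time stands still between calls to the robot, and variables do not carry over. Pictures are saved under pics/ and viewed, at most 10 in all, crops included, and the job is handed in when it is done.

Besides the shell and the picture viewer there is one more tool, called after "Call:" by a JSON object that holds its "method" and its "body", one argument or row to a line. carry_out: Moves the arm, as the interface text tells. Its arguments: {"type":"object","properties":{"increments":{"type":"array","items":{"type":"array"}},"squeeze":{"type":"number"}},"required":["increments"]}

```bash
mkdir -p pics; python3 - <<'E'
from rig import manip, optics
import cv2
s=manip.observe(); print({k:s[k] for k in("t","tool_pos","tool_rot","opening","ft_force")})
for n in("scene","top"):
    d=optics.grab_frame(n); cv2.imwrite(f"pics/{n}1.png",d["frame"][:,:,::-1])
    print(n,d["fx"],d["fy"],d["cx"],d["cy"],d["origin"],d["attitude"])
E
```

```text
{'t': 0.0, 'tool_pos': array([127.74740233, 534.45656669, 255.44212738]), 'tool_rot': array([ 1.17128472e-01,  9.93116328e-01, -8.97047280e-04, -2.74147959e-04]), 'opening': 85.83420864218533, 'ft_force': array([ 0.59150546, -0.3117881 ,  0.41766129])}
scene 473.26324579872755 473.26324579872755 311.64696808592913 204.40361775205147 [1117.48281759  556.52020719  813.32116518] [ 0.36415856  0.84337021 -0.36584605 -0.14923776]
top 458.78964914848575 458.78964914848575 321.5263920798669 193.60368382490844 [ 265.18339957   -9.28697405 1330.50772475] [-0.68781119  0.71757183 -0.07758055  0.07738017]
```

View pics/scene1.png

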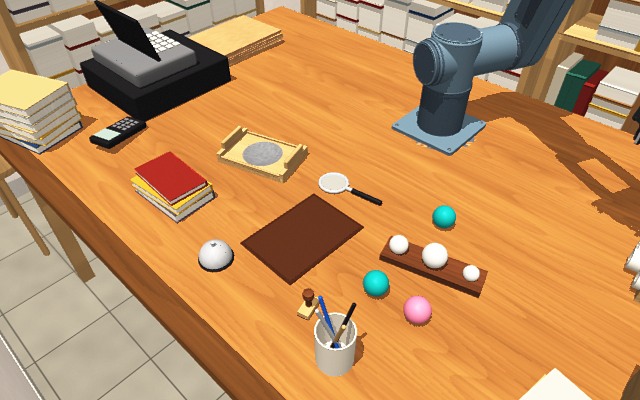

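View pics/top1.png

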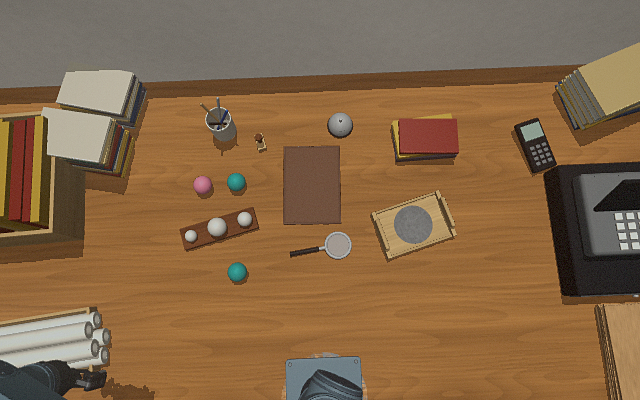

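The largest white ball is in the middle seat of the stand, at top (217,227) and scene (435,256). The medium is at top (245,219), the small at (191,236). The turquoise and pink balls at top (236,182), (237,272) and (203,185) are lookalikes. The tray is at top (413,225), the pad at (312,185). I'll confirm these in one enlarged crop and measure.

```bash
cat > h.py <<'E'
import numpy as np, cv2
from scipy.spatial.transform import Rotation as R
from rig import manip, optics
def ray(d,u,v):
    r=R.from_quat(d["attitude"]).apply([(u-d["cx"])/d["fx"],(v-d["cy"])/d["fy"],1]); return np.array(d["origin"]),r
def at(d,u,v,z):
    o,r=ray(d,u,v); return o+r*(z-o[2])/r[2]
def proj(d,p):
    c=R.from_quat(d["attitude"]).inv().apply(np.array(p)-d["origin"]); return np.array([d["cx"]+d["fx"]*c[0]/c[2],d["cy"]+d["fy"]*c[1]/c[2]])
def blobs(m,amin):
    n,l,s,c=cv2.connectedComponentsWithStats(m.astype(np.uint8)); return [(s[i],c[i],l==i) for i in range(1,n) if s[i][4]>=amin]
def crop(d,x,y,w,h,k,fn): cv2.imwrite(fn,cv2.resize(d["frame"][y:y+h,x:x+w,::-1],None,fx=k,fy=k,interpolation=cv2.INTER_CUBIC))
E
python3 - <<'E'
from h import *
t=optics.grab_frame("top"); s=optics.grab_frame("scene")
a=cv2.resize(t["frame"][195:265,170:270],None,fx=4,fy=4,interpolation=2); b=cv2.resize(t["frame"][185:265,365:465],None,fx=4,fy=4,interpolation=2)
c=cv2.resize(s["frame"][225:300,370:495],None,fx=3.2,fy=3.2,interpolation=2);e=cv2.resize(s["frame"][120:190,210:310],None,fx=4,fy=4,interpolation=2)
im=np.zeros((600,800,3),np.uint8)
im[:280,:400]=a; im[:320,400:]=b; im[330:570,:400]=c; im[320:600,400:]=e
cv2.imwrite("pics/crop.png",im[:,:,::-1])
for n,d in(("top",t),("scene",s)):
    h=cv2.cvtColor(d["frame"],cv2.COLOR_RGB2HSV).astype(int)
    print(n,"dish/grey/white")
    for st,ce,m in blobs((h[...,1]<60)&(h[...,2]>90),40):
        if 150<ce[0]<500 and 90<ce[1]<330: print(st,ce.round(1))
    for st,ce,m in blobs((h[...,2]<125)&(h[...,1]>110)&(h[...,0]<14),300):
        if 150<ce[0]<520 and 90<ce[1]<330:
            r=cv2.minAreaRect(np.argwhere(m)[:,::-1].astype(np.float32)); print("dark",st,r)
            print([at(d,*q,2).round(0)[:2] for q in cv2.boxPoints(r)], at(d,*ce,4).round(1))
E
```

```text
top dish/grey/white
[210 107  10  12  46] [215.4 111.7]
[206 112  28  29 277] [222.5 129.9]
[329 112  23  24 415] [339.7 123.6]
[ 394  206   38   38 1141] [412.7 224.2]
[237 212  15  14 163] [244.  218.5]
[207 218  19  18 277] [216.4 226.4]
[185 230  12  12 110] [190.3 235.3]
[319 232  33  27 614] [337.1 244.8]
dark [ 283  146   59   79 3165] ((311.9999694824219, 184.99996948242188), (57.99999237060547, 77.99998474121094), 0.0)
[array([475., 100.]), array([715.,  95.]), array([707., -81.]), array([468., -69.])] [592.1  13.3   4. ]
dark [ 180  207   79   44 1121] ((219.01377868652344, 229.04586791992188), (24.424571990966797, 77.96707153320312), 73.3007583618164)
[array([475., 407.]), array([532., 188.]), array([462., 168.]), array([406., 385.])] [467.1 288.4   4. ]
scene dish/grey/white
[243 142  40  24 749] [262.1 153.4]
[319 173  33  20 512] [333.9 182.7]
[133 183  77  30 219] [174.5 198.8]
[161 183  44  21  89] [184.4 193.9]
[136 189  77  34 430] [178.4 206.3]
[389 235  19  19 275] [398.4 244.1]
[199 239  33  30 777] [214.7 254.1]
[422 243  26  25 509] [434.4 255.1]
[463 265  16  16 209] [470.7 272.8]
[414 302   9  10  69] [418.1 306.3]
dark [ 241  194  123   91 5540] ((302.0269470214844, 235.03460693359375), (63.937530517578125, 106.12401580810547), 52.12501525878906)
[array([710., -76.]), array([408., -91.]), array([481., 102.]), array([745.,  93.])] [605.1  18.    4. ]
dark [379 254 101  44 579] ((429.023193359375, 275.73968505859375), (107.11933898925781, 5.528277397155762), 21.037513732910156)
[array([534., 186.]), array([519., 180.]), array([461., 396.]), array([475., 399.])] [497.  296.8   4. ]
```

View pics/crop.png

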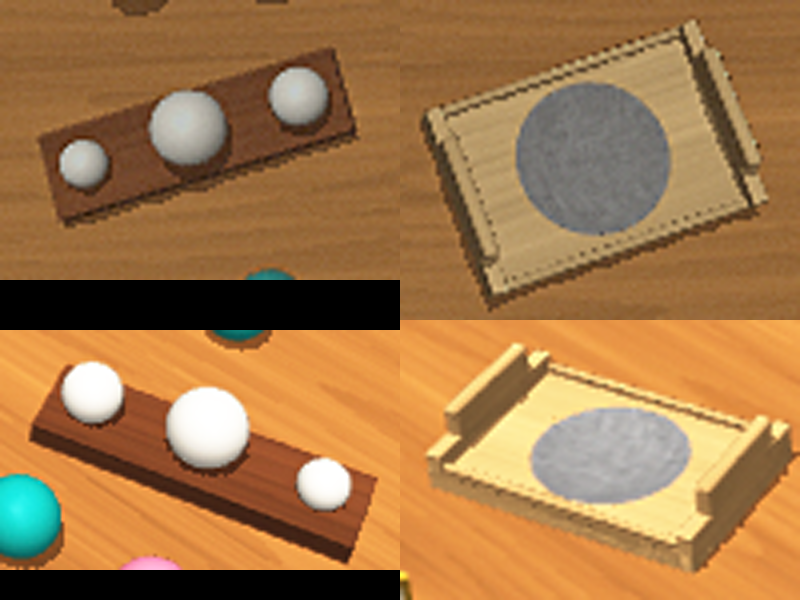

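The crop confirms it: the plain white middle ball is clearly the largest, and the tray is empty. Next I compute the poses.

```bash
python3 - <<'E'
from h import *
t=optics.grab_frame("top"); s=optics.grab_frame("scene")
print("ball",at(t,217,227,42),at(s,434.7,255.5,42))
print("dish",at(t,413.2,224.7,16),at(s,262.5,153.9,16))
f=lambda x,y:(365+(x-400)/4,185+y/4)
c=[f(428,108),f(692,22),f(765,200),f(490,287)]
P=np.array([at(t,*q,30)[:2] for q in c]); print(P.round(0),P.mean(0))
for a,b in((0,1),(3,2),(0,3),(1,2)):
    v=P[b]-P[a]; print(np.hypot(*v),np.degrees(np.arctan2(v[1],v[0])))
for n,d in(("top",t),("scene",s)):
    h=cv2.cvtColor(d["frame"],cv2.COLOR_RGB2HSV).astype(int)
    for st,ce,m in blobs((h[...,2]<125)&(h[...,1]>110)&(h[...,0]<14),2500):
        cn=cv2.findContours(m.astype(np.uint8),0,2)[0]; q=cv2.approxPolyDP(max(cn,key=len),6,True)[:,0]
        W=np.array([at(d,u+.5,v+.5,4)[:2] for u,v in q]); print(n,"pad",W.round(0).tolist(),W.mean(0))
    A=manip.observe()["tool_pos"]
# stand ends
print(at(t,191,236,38),at(t,244.5,219,38))
E
```

```text
ball [468.47457216 284.31496927  42.        ] [473.22743455 286.17815165  42.        ]
dish [ 455.16962763 -276.66526354   16.        ] [ 462.12580708 -272.98892283   16.        ]
[[ 495. -159.]
 [ 550. -354.]
 [ 418. -393.]
 [ 365. -194.]] [ 457.2268382  -275.05580494]
203.2930123456027 -74.26124347283589
206.62691770643974 -75.11019953301201
134.28033535654257 -164.8160032018772
137.350260374885 -163.42228543924898
top pad [[712.0, 90.0], [485.0, 99.0], [469.0, -68.0], [705.0, -76.0]] [593.01852988  11.16859707]
scene pad [[482.0, 103.0], [480.0, -65.0], [711.0, -70.0], [716.0, 95.0]] [597.24649931  15.6818327 ]
[446.51107355 358.65870631  38.        ] [488.81089498 206.92860021  38.        ]
```

Call:
{"method": "carry_out", "body": {
  "increments": [
    [100,[0.0286,-0.0208,-0.008],[0,0,-0.0888]],
    [100,[0.0286,-0.0208,-0.008],[0,0,-0.0888]],
    [100,[0.0286,-0.0208,-0.008],[0,0,-0.0888]],
    [100,[0.0286,-0.0208,-0.008],[0,0,-0.0888]],
    [100,[0.0286,-0.0208,-0.008],[0,0,-0.0888]],
    [100,[0.0286,-0.0208,-0.008],[0,0,-0.0888]],
    [100,[0.0286,-0.0208,-0.008],[0,0,-0.0888]],
    [100,[0.0286,-0.0208,-0.008],[0,0,-0.0888]],
    [100,[0.0286,-0.0208,-0.008],[0,0,-0.0888]],
    [100,[0.0286,-0.0208,-0.008],[0,0,-0.0888]],
    [100,[0.0286,-0.0208,-0.008],[0,0,-0.0888]],
    [100,[0.0286,-0.0208,-0.008],[0,0,-0.0888]]
  ]
}}

```text
t: 1.5
tool_pos: [472.3, 284.3, 160.0]
tool_rot: [0.607, 0.795, 0.0, 0.0]
ft_force: [-0.5, -0.1, 0.8]
opening: 85.3
finger_force: 0.0
```

Call:
{"method": "carry_out", "body": {
  "increments": [
    [100,[0,0,-0.02],[0,0,0]],
    [100,[0,0,-0.02],[0,0,0]],
    [100,[0,0,-0.02],[0,0,0]],
    [100,[0,0,0],[0,0,0]]
  ]
}}

```text
t: 1.9
tool_pos: [469.3, 284.4, 97.7]
tool_rot: [0.606, 0.796, -0.002, -0.002]
ft_force: [-0.2, 0.2, -0.5]
opening: 85.1
finger_force: 0.0
```

```bash
python3 - <<'E'
from h import *
t=optics.grab_frame("top"); s=optics.grab_frame("scene"); p=manip.observe()["tool_pos"]; print(p,proj(s,p),proj(t,p))
im=np.zeros((400,800,3),np.uint8)
im[:,:400]=cv2.resize(s["frame"][190:290,380:480],(400,400),interpolation=2)
im[:,400:]=cv2.resize(t["frame"][180:280,165:265],(400,400),interpolation=2)
cv2.imwrite("pics/c2.png",im[:,:,::-1])
E
```

```text
[471.06423531 285.31911225 100.36494   ] [439.63530527 235.99918688] [211.75745827 222.91055499]
```

View pics/c2.png

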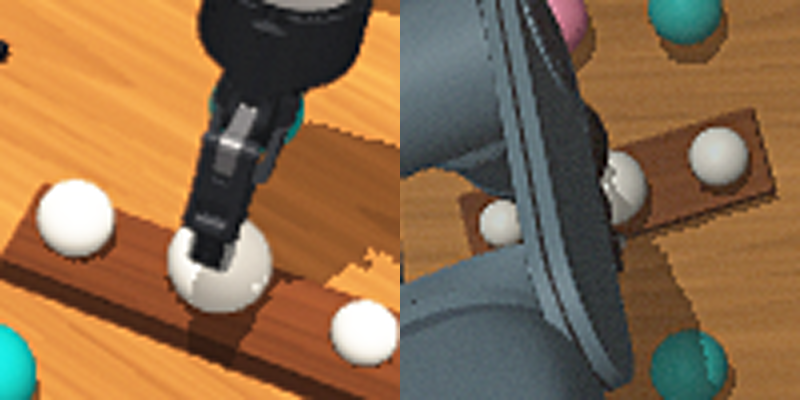

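The gripper straddles the white ball across the stand's width and is well aligned, with the ball at crop (222,265). I'll descend and grip.

Call:
{"method": "carry_out", "body": {
  "increments": [
    [100,[0,0,-0.015],[0,0,0]],
    [100,[0,0,-0.015],[0,0,0]],
    [100,[0,0,-0.012],[0,0,0]],
    [100,[0,0,-0.008],[0,0,0]],
    [100,[0,0,-0.004],[0,0,0]],
    [100,[0,0,0],[0,0,0]],
    [55,[0,0,0],[0,0,0]],
    [40,[0,0,0],[0,0,0]],
    [40,[0,0,0],[0,0,0]],
    [40,[0,0,0],[0,0,0]],
    [40,[0,0,0],[0,0,0]]
  ],
  "squeeze": 40
}}

```text
t: 3.1
tool_pos: [471.6, 285.5, 47.1]
tool_rot: [0.605, 0.796, 0.001, 0.0]
ft_force: [-1.3, 0.7, 6.0]
opening: 52.4
finger_force: 41.0
```

Call:
{"method": "carry_out", "body": {
  "increments": [
    [40,[0,0,0.005],[0,0,0]],
    [40,[0,0,0.015],[0,0,0]],
    [40,[0,0,0.02],[0,0,0]],
    [40,[0,0,0.025],[0,0,0]],
    [40,[0,0,0.025],[0,0,0]],
    [40,[0,0,0.02],[0,0,0]],
    [40,[0,0,0.01],[0,0,0]],
    [40,[0,0,0],[0,0,0]]
  ]
}}

```text
t: 3.9
tool_pos: [471.7, 285.5, 167.4]
tool_rot: [0.605, 0.796, 0.001, 0.001]
ft_force: [0.4, -0.3, -1.5]
opening: 52.0
finger_force: 42.4
```

The ball is held (about 2 N). Now to the tray.

Call:
{"method": "carry_out", "body": {
  "increments": [
    [40,[0,-0.01,0],[0,0,0]],
    [40,[0,-0.02,0],[0,0,0]],
    [40,[0,-0.03,0],[0,0,0]],
    [40,[0,-0.035,0],[0,0,0]],
    [40,[0,-0.035,0],[0,0,0]],
    [40,[0,-0.035,0],[0,0,0]],
    [40,[0,-0.035,0],[0,0,0]],
    [40,[0,-0.035,0],[0,0,0]],
    [40,[0,-0.035,0],[0,0,0]],
    [40,[0,-0.035,0],[0,0,0]],
    [40,[0,-0.035,0],[0,0,0]],
    [40,[0,-0.035,0],[0,0,0]]
  ]
}}

```text
t: 5.1
tool_pos: [469.5, -91.2, 164.7]
tool_rot: [0.605, 0.796, -0.0, -0.002]
ft_force: [1.4, -0.2, -2.3]
opening: 52.2
finger_force: 42.4
```

Call:
{"method": "carry_out", "body": {
  "increments": [
    [40,[-0.002,-0.035,0],[0,0,0]],
    [40,[-0.002,-0.035,0],[0,0,0]],
    [40,[-0.002,-0.035,0],[0,0,0]],
    [40,[-0.002,-0.035,0],[0,0,0]],
    [40,[-0.002,-0.025,0],[0,0,0]],
    [40,[-0.002,-0.015,0],[0,0,0]],
    [40,[0,-0.005,0],[0,0,0]],
    [40,[0,0,-0.02],[0,0,0]],
    [40,[0,0,-0.03],[0,0,0]],
    [40,[0,0,-0.02],[0,0,0]],
    [40,[0,0,0],[0,0,0]]
  ]
}}

```text
t: 6.2
tool_pos: [457.1, -271.7, 93.1]
tool_rot: [0.605, 0.796, 0.001, -0.004]
ft_force: [-0.6, -0.1, -2.0]
opening: 52.3
finger_force: 42.6
```

```bash
python3 - <<'E'
from h import *
t=optics.grab_frame("top"); s=optics.grab_frame("scene"); p=manip.observe()["tool_pos"]; print(p)
b=p.copy(); b[2]-=4; print("ball expected",proj(s,b),proj(t,b), "dish", proj(s,[459,-275,16]),proj(t,[459,-275,16]))
im=np.zeros((400,800,3),np.uint8)
im[:,:400]=cv2.resize(s["frame"][90:190,210:310],(400,400),interpolation=2)
im[:,400:]=cv2.resize(t["frame"][175:275,365:465],(400,400),interpolation=2)
cv2.imwrite("pics/c3.png",im[:,:,::-1])
E
```

```text
[ 459.05114377 -273.67756505   96.23837921]
ball expected [260.71772053 130.37391362] [417.31291377 219.10216997] dish [262.85234496 153.09360493] [412.51199338 223.4128548 ]
```

View pics/c3.png

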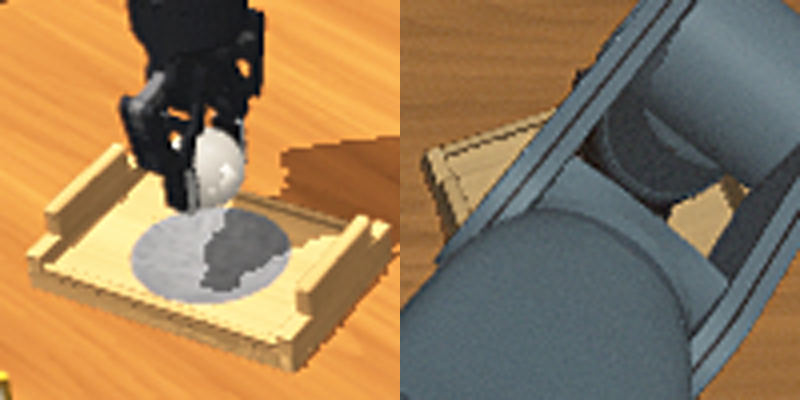

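The ball sits directly above the dish: seen at scene px (261,131), which agrees with my projection. I'll lower it gently.

Call:
{"method": "carry_out", "body": {
  "increments": [
    [40,[0,-0.001,-0.01],[0,0,0]],
    [40,[0,0,-0.015],[0,0,0]],
    [40,[0,0,-0.015],[0,0,0]],
    [40,[0,0,-0.008],[0,0,0]],
    [40,[0,0,-0.004],[0,0,0]],
    [40,[0,0,-0.003],[0,0,0]],
    [40,[0,0,0],[0,0,0]]
  ]
}}

```text
t: 7.0
tool_pos: [459.3, -275.8, 41.5]
tool_rot: [0.605, 0.796, -0.0, 0.0]
ft_force: [1.2, 0.4, -2.0]
opening: 52.1
finger_force: 42.7
```

Call:
{"method": "carry_out", "body": {
  "increments": [
    [40,[0,0,-0.0015],[0,0,0]],
    [40,[0,0,-0.001],[0,0,0]],
    [40,[0,0,0],[0,0,0]],
    [40,[0,0,0],[0,0,0]]
  ]
}}

```text
t: 7.4
tool_pos: [459.2, -275.7, 39.0]
tool_rot: [0.605, 0.796, -0.0, 0.0]
ft_force: [-0.5, 0.1, -2.5]
opening: 52.2
finger_force: 42.7
```

Call:
{"method": "carry_out", "body": {
  "increments": [
    [40,[0,0,-0.001],[0,0,0]],
    [40,[0,0,-0.0005],[0,0,0]],
    [40,[0,0,0],[0,0,0]]
  ]
}}

```text
t: 7.7
tool_pos: [459.3, -275.9, 37.7]
tool_rot: [0.605, 0.796, -0.0, 0.0]
ft_force: [-0.1, 1.0, 2.5]
opening: 52.2
finger_force: 43.1
```

Contact made (force rose 4.5 N). Opening slowly, then retreating upward.

Call:
{"method": "carry_out", "body": {
  "increments": [
    [62,[0,0,0],[0,0,0]],
    [64,[0,0,0],[0,0,0]],
    [66,[0,0,0],[0,0,0]],
    [70,[0,0,0],[0,0,0]],
    [76,[0,0,0],[0,0,0]],
    [80,[0,0,0],[0,0,0]],
    [80,[0,0,0.005],[0,0,0]],
    [80,[0,0,0.02],[0,0,0]],
    [80,[0,0,0.03],[0,0,0]],
    [80,[0,0,0.04],[0,0,0]],
    [80,[0,0,0.03],[0,0,0]],
    [80,[0,0,0],[0,0,0]]
  ]
}}

```text
t: 8.9
tool_pos: [461.3, -277.6, 167.4]
tool_rot: [0.605, 0.796, -0.0, 0.005]
ft_force: [0.8, -0.7, -0.1]
opening: 68.6
finger_force: 0.0
```

Call:
{"method": "carry_out", "body": {
  "increments": [
    [55,[-0.0022,0.008,0],[0,0,-0.1305]],
    [55,[-0.0022,0.008,0],[0,0,-0.1305]],
    [55,[-0.0022,0.008,0],[0,0,-0.1305]],
    [55,[-0.0022,0.008,0],[0,0,-0.1305]],
    [55,[-0.0022,0.008,0],[0,0,-0.1305]],
    [55,[-0.0022,0.008,0],[0,0,-0.1305]],
    [55,[-0.0022,0.008,0],[0,0,-0.1305]],
    [55,[-0.0022,0.008,0],[0,0,-0.1305]],
    [55,[-0.0022,0.008,0],[0,0,-0.1305]],
    [55,[-0.0022,0.008,0],[0,0,-0.1305]],
    [55,[-0.0022,0.008,0],[0,0,-0.1305]],
    [55,[-0.0022,0.008,0],[0,0,-0.1305]]
  ]
}}

```text
t: 10.1
tool_pos: [432.2, -179.0, 161.7]
tool_rot: [0.991, 0.134, -0.0, -0.0]
ft_force: [0.5, -0.1, -0.1]
opening: 46.7
finger_force: 0.0
```

Call:
{"method": "carry_out", "body": {
  "increments": [
    [55,[0,0,-0.03],[0,0,0]],
    [55,[0,0,-0.03],[0,0,0]],
    [55,[0,0,-0.015],[0,0,0]],
    [55,[0,0,0],[0,0,0]],
    [55,[0,0,0],[0,0,0]]
  ]
}}

```text
t: 10.6
tool_pos: [432.6, -179.6, 87.2]
tool_rot: [0.991, 0.137, -0.0, -0.0]
ft_force: [1.3, -0.1, 0.7]
opening: 47.1
finger_force: 0.0
```

```bash
python3 - <<'E'
from h import *
t=optics.grab_frame("top"); s=optics.grab_frame("scene"); m=manip.observe(); p=m["tool_pos"]; Q=R.from_quat(m["tool_rot"]).as_matrix(); print(p,m["opening"],Q[:,1],Q[:,2])
print("tcp",proj(s,p),"below at 52",proj(s,[p[0],p[1],52]), "handle est", proj(s,[432.4,-179.7,52]))
d=np.array([.269,-.963,0]);n=np.array([.963,.269,0]); c=np.array([459,-275,0])
for sx in(-1,1):
  for sy in(-1,1): print(sx,sy,proj(s,c+d*sx*105+n*sy*45+[0,0,52]),proj(t,c+d*sx*105+n*sy*45+[0,0,52]))
im=np.zeros((400,800,3),np.uint8)
im[:,:400]=cv2.resize(s["frame"][95:195,210:310],(400,400),interpolation=2)
im[:,400:]=cv2.resize(t["frame"][175:275,365:465],(400,400),interpolation=2)
cv2.imwrite("pics/c4.png",im[:,:,::-1])
E
```

```text
[ 433.32485439 -180.13955882   88.15974542] 47.209557464174196 [ 0.27166577 -0.96239083  0.0012635 ] [ 1.29569858e-03 -9.47119610e-04 -9.99998712e-01]
tcp [292.36632141 141.45347737] below at 52 [292.95030161 152.61856751] handle est [293.31536816 152.5302559 ]
-1 -1 [303.49635908 144.11492736] [385.19048427 248.2363644 ]
-1 1 [286.73192848 162.62107218] [374.40581281 217.84048012]
1 -1 [239.12383555 124.32962035] [455.63053567 225.05153483]
1 1 [220.46823421 140.91171125] [443.94493221 195.29730716]
```

View pics/c4.png

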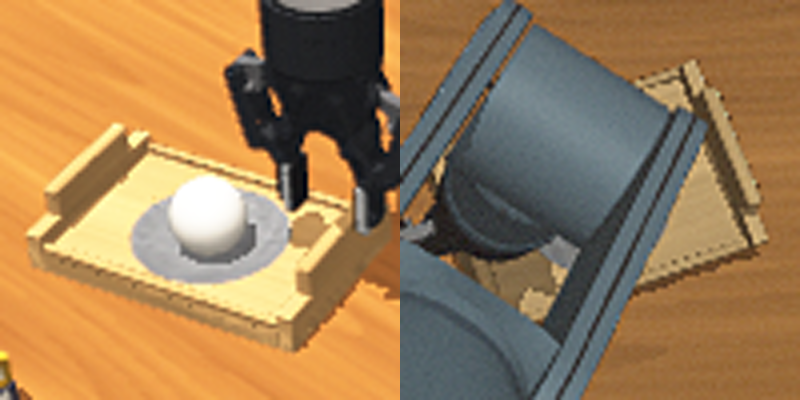

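The ball is resting in the dish at crop (208,215), and the fingers straddle the near handle (tips at crop (292,207) and (366,230)). I'll descend and close slowly.

Call:
{"method": "carry_out", "body": {
  "increments": [
    [55,[0,0,-0.012],[0,0,0]],
    [55,[0,0,-0.014],[0,0,0]],
    [55,[0,0,-0.01],[0,0,0]],
    [55,[0,0,-0.0055],[0,0,0]],
    [50,[0,0,-0.002],[0,0,0]],
    [42,[0,0,0],[0,0,0]],
    [36,[0,0,0],[0,0,0]],
    [31,[0,0,0],[0,0,0]],
    [27,[0,0,0],[0,0,0]],
    [24,[0,0,0],[0,0,0]],
    [21,[0,0,0],[0,0,0]],
    [19,[0,0,0],[0,0,0]]
  ],
  "squeeze": 20
}}

```text
t: 11.9
tool_pos: [432.8, -179.7, 43.8]
tool_rot: [0.991, 0.137, 0.0, 0.0]
ft_force: [0.6, 0.5, -0.4]
opening: 16.4
finger_force: 0.0
```

Call:
{"method": "carry_out", "body": {
  "increments": [
    [17,[0,0,0],[0,0,0]],
    [15,[0,0,0],[0,0,0]],
    [13,[0,0,0],[0,0,0]],
    [11,[0,0,0],[0,0,0]],
    [8,[0,0,0],[0,0,0]],
    [0,[0,0,0],[0,0,0]],
    [0,[0,0,0],[0,0,0]]
  ],
  "squeeze": 25
}}

```text
t: 12.6
tool_pos: [433.1, -179.9, 44.0]
tool_rot: [0.991, 0.137, 0.0, 0.0]
ft_force: [1.8, -1.4, 0.5]
opening: 11.7
finger_force: 24.3
```

Gripped (11.7 mm). Raise the squeeze, then start a slow small lift to check level.

Call:
{"method": "carry_out", "body": {
  "increments": [
    [0,[0,0,0],[0,0,0]],
    [0,[0,0,0],[0,0,0]],
    [0,[0,0,0.0005],[0,0,0]],
    [0,[0,0,0.001],[0,0,0]],
    [0,[0,0,0.002],[0,0,0]],
    [0,[0,0,0.003],[0,0,0]],
    [0,[0,0,0.004],[0,0,0]],
    [0,[0,0,0.004],[0,0,0]],
    [0,[0,0,0.003],[0,0,0]],
    [0,[0,0,0.002],[0,0,0]],
    [0,[0,0,0.0005],[0,0,0]],
    [0,[0,0,0],[0,0,0]]
  ],
  "squeeze": 110
}}

```text
t: 13.8
tool_pos: [432.8, -179.7, 63.9]
tool_rot: [0.991, 0.137, 0.0, 0.0]
ft_force: [0.5, -0.2, -5.2]
opening: 10.5
finger_force: 107.2
```

```bash
python3 - <<'E'
from h import *
t=optics.grab_frame("top"); s=optics.grab_frame("scene"); m=manip.observe(); p=m["tool_pos"]; print(p,m["moment"],m["finger_force"],R.from_quat(m["tool_rot"]).as_matrix()[:,2])
crop(s,210,90,100,100,6,"pics/c5.png")
d=np.array([.269,-.963,0]);n=np.array([.963,.269,0]); c=np.array([459,-275,20])
for sx in(-1,1):
  for sy in(-1,1): print(sx,sy,(proj(s,c+d*sx*105+n*sy*45+[0,0,52])-[210,90])*6)
E
```

```text
[ 432.64122933 -179.60778256   63.73494346] [ 0.40481447  0.17454582 -0.05064839] 107.1852275965648 [-1.49612221e-04  1.58087099e-04 -9.99999976e-01]
-1 -1 [559.7858528  288.19131675]
-1 1 [457.99785101 398.76392565]
1 -1 [169.64899887 170.26441596]
1 1 [ 56.28699373 269.23049928]
```

View pics/c5.png

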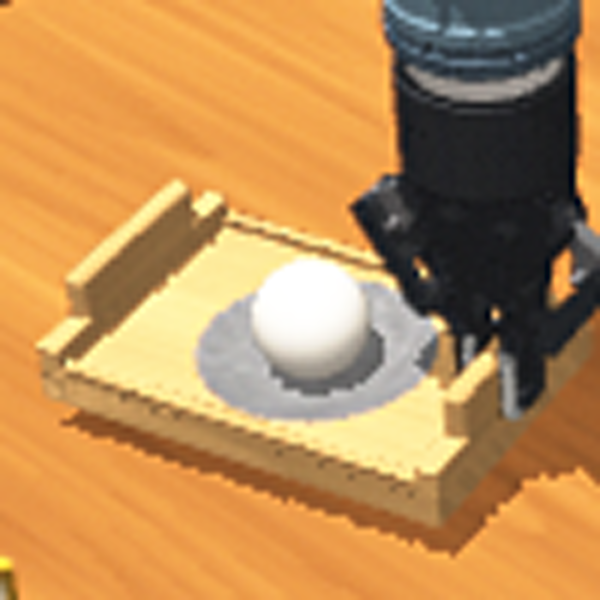

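Clear of the counter, with the ball centred and the tray looking level (ball at crop (310,320)). Lifting the rest of the way straight up before carrying.

Call:
{"method": "carry_out", "body": {
  "increments": [
    [0,[0,0,0.002],[0,0,0]],
    [0,[0,0,0.005],[0,0,0]],
    [0,[0,0,0.008],[0,0,0]],
    [0,[0,0,0.009],[0,0,0]],
    [0,[0,0,0.01],[0,0,0]],
    [0,[0,0,0.01],[0,0,0]],
    [0,[0,0,0.01],[0,0,0]],
    [0,[0,0,0.01],[0,0,0]],
    [0,[0,0,0.009],[0,0,0]],
    [0,[0,0,0.006],[0,0,0]],
    [0,[0,0,0.004],[0,0,0]],
    [0,[0,0,0.001],[0,0,0]]
  ]
}}

```text
t: 15.1
tool_pos: [432.9, -179.8, 148.2]
tool_rot: [0.991, 0.137, 0.0, 0.0]
ft_force: [0.0, 0.3, -4.0]
opening: 10.3
finger_force: 107.5
```

```bash
cat >> h.py <<'E'
def tray_tilt():
    # fit tray pose ends: ball & felt seen from both cameras
    out={}
    for n in("top","scene"):
        d=optics.grab_frame(n); out[n]=d
    return out
E
python3 - <<'E'
from h import *
m=manip.observe(); p=m["tool_pos"]; z0=p[2]-44; print(p,m["moment"],m["ft_force"],m["opening"])
s=optics.grab_frame("scene"); h=cv2.cvtColor(s["frame"],cv2.COLOR_RGB2HSV).astype(int)
e=proj(s,[459.5,-275.2,z0+32]); f=proj(s,[459.5,-275.2,z0+16]); print("exp ball",e,"felt",f)
for st,ce,mm in blobs((h[...,1]<45)&(h[...,2]>90),60):
    if abs(ce-e).max()<30: print(st,ce)
w=[c for c in blobs((h[...,1]<30)&(h[...,2]>215),60) if abs(c[1]-e).max()<30]; print([(c[0],c[1]) for c in w])
E
```

```text
[ 432.85751543 -179.78045322  148.2057345 ] [ 0.44691403  0.12145557 -0.00159584] [ 0.03548904  0.32162805 -4.03547349] 10.259083020307084
exp ball [258.69509975 116.11607855] felt [259.25472325 121.32955167]
[239 106  42  28 830] [259.19518072 120.85180723]
[(array([249, 106,  19,  17, 247], dtype=int32), array([257.75708502, 114.04453441]))]
```

The height is right, and the ball and felt are where expected. Carrying with the quarter turn.

Call:
{"method": "carry_out", "body": {
  "increments": [
    [0,[0.0002,0.0007,0],[0,0,0.0047]],
    [0,[0.0005,0.0015,0],[0,0,0.0094]],
    [0,[0.0007,0.0022,0],[0,0,0.014]],
    [0,[0.0009,0.0029,0],[0,0,0.0187]],
    [0,[0.0012,0.0037,0],[0,0,0.0234]],
    [0,[0.0014,0.0044,0],[0,0,0.0281]],
    [0,[0.0016,0.0051,0],[0,0,0.0328]],
    [0,[0.0019,0.0058,0],[0,0,0.0374]],
    [0,[0.0021,0.0066,0],[0,0,0.0421]],
    [0,[0.0023,0.0073,0],[0,0,0.0468]],
    [0,[0.0023,0.0073,0],[0,0,0.0468]],
    [0,[0.0023,0.0073,0],[0,0,0.0468]]
  ]
}}

```text
t: 16.35
tool_pos: [450.3, -124.1, 147.8]
tool_rot: [0.951, 0.31, -0.0, -0.0]
ft_force: [1.0, -0.8, -4.7]
opening: 10.6
finger_force: 107.4
```

Call:
{"method": "carry_out", "body": {
  "increments": [
    [0,[0.0023,0.0073,0],[0,0,0.0468]],
    [0,[0.0023,0.0073,0],[0,0,0.0468]],
    [0,[0.0023,0.0073,0],[0,0,0.0468]],
    [0,[0.0023,0.0073,0],[0,0,0.0468]],
    [0,[0.0023,0.0073,0],[0,0,0.0468]],
    [0,[0.0023,0.0073,0],[0,0,0.0468]],
    [0,[0.0023,0.0073,0],[0,0,0.0468]],
    [0,[0.0023,0.0073,0],[0,0,0.0468]],
    [0,[0.0023,0.0073,0],[0,0,0.0468]],
    [0,[0.0023,0.0073,0],[0,0,0.0468]],
    [0,[0.0023,0.0073,0],[0,0,0.0468]],
    [0,[0.0023,0.0073,0],[0,0,0.0468]]
  ]
}}

```text
t: 17.55
tool_pos: [477.7, -36.5, 147.8]
tool_rot: [0.828, 0.561, -0.0, -0.0]
ft_force: [-0.8, -0.3, -4.1]
opening: 10.4
finger_force: 107.4
```

Call:
{"method": "carry_out", "body": {
  "increments": [
    [0,[0.0023,0.0073,0],[0,0,0.0468]],
    [0,[0.0023,0.0073,0],[0,0,0.0468]],
    [0,[0.0023,0.0073,0],[0,0,0.0468]],
    [0,[0.0021,0.0066,0],[0,0,0.0421]],
    [0,[0.0019,0.0058,0],[0,0,0.0374]],
    [0,[0.0016,0.0051,0],[0,0,0.0328]],
    [0,[0.0014,0.0044,0],[0,0,0.0281]],
    [0,[0.0012,0.0037,0],[0,0,0.0234]],
    [0,[0.0009,0.0029,0],[0,0,0.0187]],
    [0,[0.0007,0.0022,0],[0,0,0.014]],
    [0,[0.0005,0.0015,0],[0,0,0.0094]],
    [0,[0.0002,0.0007,0],[0,0,0.0047]]
  ]
}}

```text
t: 18.75
tool_pos: [495.2, 17.6, 147.8]
tool_rot: [0.718, 0.696, -0.0, -0.0]
ft_force: [0.6, -0.6, -4.0]
opening: 10.6
finger_force: 107.4
```

Call:
{"method": "carry_out", "body": {
  "increments": [
    [0,[0,0,0],[0,0,0]],
    [0,[0,0,0],[0,0,0]],
    [0,[0,0,0],[0,0,0]],
    [0,[0,0,0],[0,0,0]],
    [0,[0,0,0],[0,0,0]],
    [0,[0,0,0],[0,0,0]],
    [0,[0,0,0],[0,0,0]],
    [0,[0,0,0],[0,0,0]],
    [0,[0,0,0],[0,0,0]],
    [0,[0,0,0],[0,0,0]]
  ]
}}

```text
t: 19.75
tool_pos: [495.1, 17.5, 147.8]
tool_rot: [0.718, 0.696, 0.0, 0.0]
ft_force: [0.2, -0.1, -3.8]
opening: 10.7
finger_force: 107.4
```

```bash
python3 - <<'E'
from h import *
t=optics.grab_frame("top"); s=optics.grab_frame("scene"); m=manip.observe(); p=m["tool_pos"]; Q=R.from_quat(m["tool_rot"]).as_matrix(); print(p,Q[:,1],m["opening"],m["moment"])
y=Q[:,1]*np.sign(Q[0,1]); n=np.array([-y[1],y[0],0]); c=p+99*y-[0,0,44]
im=np.zeros((480,800,3),np.uint8)
im[:,:480]=cv2.resize(s["frame"][150:270,240:360],(480,480),interpolation=2)
im[:320,480:]=cv2.resize(t["frame"][130:250,262:382],(320,320),interpolation=2)
for k,(q,l) in enumerate([(c+105*a*y+45*b*n+[0,0,52],"h") for a in(-1,1) for b in(-1,1)]+[(c+[0,0,32],"ball"),(c+[0,0,16],"felt")]):
    print(l,((proj(s,q)-[240,150])*4).round(0),[480,0]+((proj(t,q)-[262,130])*8/3).round(0))
cv2.imwrite("pics/c6.png",im[:,:,::-1])
E
```

```text
[495.14043826  17.52144637 147.82167025] [ 9.99488122e-01 -3.19920666e-02  2.67789415e-05] 10.355529725342432 [-0.01316461  0.46733183  0.0238663 ]
h [325.  18.] [653. 209.]
h [443.  89.] [561. 210.]
h [ 37. 197.] [650.   5.]
h [154. 285.] [562.   6.]
ball [247. 169.] [607. 111.]
felt [248. 191.] [607. 115.]
```

View pics/c6.png

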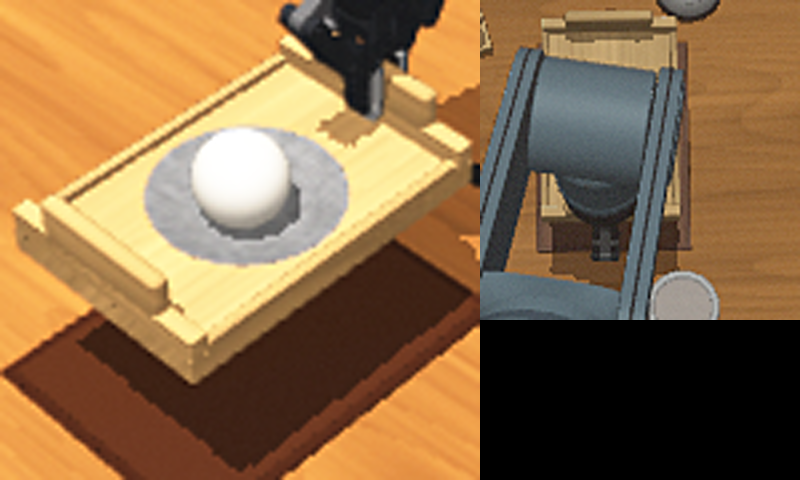

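The tray is over the pad, square and with the ball still in the dish. The ball is at crop (241,178) and the felt centre at (247,196), so the ball may sit a little towards the customer end, which would mean a slight sag. I'll quantify it.

```bash
python3 - <<'E'
from h import *
from scipy.optimize import least_squares
s=optics.grab_frame("scene")
I=s["frame"]; h=cv2.cvtColor(I,cv2.COLOR_RGB2HSV).astype(int)
u=[b for b in blobs((h[...,1]<50)&(h[...,2]>70),600) if abs(b[1]-[301,197]).max()<15][0]; print(u[0])
hull=cv2.convexHull(np.argwhere(u[2])[:,::-1].astype(np.float32))[:,0]
w=[b for b in blobs((h[...,1]<50)&(h[...,2]>195),100) if abs(b[1]-[300,194]).max()<15][0]
wc,wr=cv2.minEnclosingCircle(np.argwhere(w[2])[:,::-1].astype(np.float32)); print("ball",wc,wr)
# felt: hull points outside ball circle
k=[q for q in hull if np.hypot(*(q-wc))>wr+2]
E=cv2.fitEllipse(np.array(k,np.float32)); print("felt ellipse",E)
m=manip.observe(); p=m["tool_pos"]; Q=R.from_quat(m["tool_rot"]).as_matrix(); y=Q[:,1]*np.sign(Q[0,1]); c=p+99*y-[0,0,44]
th=np.linspace(0,6.283,60)
pr=cv2.fitEllipse(np.array([proj(s,c+[55*np.cos(a),55*np.sin(a),16]) for a in th],np.float32)); print("pred",pr)
f=c+[0,0,32]; print("pred diff",proj(s,f)-pr[0],"seen",np.array(wc)-E[0],"per mm x,y",proj(s,f+[1,0,0])-proj(s,f),proj(s,f+[0,1,0])-proj(s,f))
J=np.c_[proj(s,f+[1,0,0])-proj(s,f),proj(s,f+[0,1,0])-proj(s,f)]
print("ball offset mm",np.linalg.solve(J,np.array(wc)-E[0]-(proj(s,f)-pr[0])))
# corner points of the tray clicked in crop (x4, origin 240,150): fit height/pitch/roll/yaw
P=[((105,-45,52),(165,284)),((105,45,52),(44,204)),((-105,-45,52),(436,91)),((105,-70,0),(193,384)),((-105,-70,30),(469,152)),((105,70,30),(18,212))]
def res(v):
    Rm=R.from_euler("ZYX",v[3:]).as_matrix(); return np.concatenate([(proj(s,v[:3]+Rm@np.array(a))-[240,150])*4-b for a,b in P])
r=least_squares(res,[*c,-.035,0,0]); print(r.x[:3],np.degrees(r.x[3:]),r.fun.round(0))
E
```

```text
[ 276  182   51   34 1385]
ball (303.5, 191.5) 16.446983337402344
felt ellipse ((301.1671142578125, 198.5382080078125), (34.34177780151367, 50.8027229309082), 87.71998596191406)
pred ((302.0663146972656, 198.5058135986328), (34.4890251159668, 50.89524841308594), 87.79647064208984)
pred diff [-0.2134343  -6.17024671] seen [ 2.33288574 -7.03820801] per mm x,y [-0.32769989  0.22993304] [0.33328758 0.21230376]
ball offset mm [-5.67607003  2.05910015]
[618.28955199  29.73428543 126.71307456] [-45.67401714  42.96299534  90.65983578] [-0.  5.  5.  4.  1.  5. -0. -8.  1. -4. -7. -1.]
```

```bash
cat > lvl.py <<'E'
from h import *
from scipy.optimize import least_squares
s=optics.grab_frame("scene"); m=manip.observe(); p=m["tool_pos"]; Q=R.from_quat(m["tool_rot"]).as_matrix(); y=Q[:,1]*np.sign(Q[0,1]); c=p+99*y-[0,0,44]; print(p,m["joint_vel"].round(3) if hasattr(m["joint_vel"],"round") else "")
g=cv2.resize(s["frame"][150:270,240:360],None,fx=4,fy=4,interpolation=cv2.INTER_CUBIC)
h=cv2.cvtColor(g,cv2.COLOR_RGB2HSV)
C=cv2.HoughCircles(cv2.GaussianBlur(cv2.cvtColor(g,cv2.COLOR_RGB2GRAY),(5,5),0),cv2.HOUGH_GRADIENT,1.5,200,param1=120,param2=20,minRadius=45,maxRadius=56); print("ball",C[0])
cv2.imwrite("pics/lvl.png",g[:,:,::-1])
b=C[0,0,:2]/4+[240-.375,150-.375]
J=lambda z:np.c_[[proj(s,z+d)-proj(s,z) for d in np.eye(3)[:2]]].T
h=cv2.cvtColor(s["frame"],cv2.COLOR_RGB2HSV).astype(int)
u=[k for k in blobs((h[...,1]<50)&(h[...,2]>70),600) if abs(k[1]-[301,197]).max()<20][0]
hull=cv2.convexHull(np.argwhere(u[2])[:,::-1].astype(np.float32))[:,0]
E=np.array(cv2.fitEllipse(np.array([q for q in hull if np.hypot(*(q-b))>15],np.float32))[0])
f=c+[0,0,32]; e=proj(s,c+[0,0,16]); print("felt",E,"pred",e,"ball",b,"pred",proj(s,f))
print("ball offset mm",np.linalg.solve(J(f),b-E-(proj(s,f)-e)))
E
python3 - <<'E'
exec(open("lvl.py").read())
P=[((105,45,52),(165,284)),((105,-45,52),(44,204)),((-105,45,52),(436,91)),((105,70,0),(193,384)),((-105,70,30),(469,152)),((105,-70,30),(18,212))]
def res(v):
    Rm=R.from_euler("ZYX",v[3:]).as_matrix(); return np.concatenate([(proj(s,v[:3]+Rm@np.array(a))-[240,150]+.375)*4-bb for a,bb in P])
r=least_squares(res,[*c,-.035,0,0]); print(c,r.x[:3],np.degrees(r.x[3:]),r.fun.round(0))
E
```

```text
[495.15027694  17.51416437 147.81131556] [ 0.001 -0.001 -0.     0.001  0.001 -0.005]
ball [[239.25 177.75  49.8 ]]
felt [301.20733643 198.45783997] pred [302.05131827 197.81998688] ball [299.4375 194.0625] pred [301.83695828 192.32221676]
ball offset mm [4.77166128 0.02483116]
[594.09961637  14.34742847 103.81425412] [584.27147672   1.80867899  85.2693965 ] [-0.5953897  -1.33000034  0.21160195] [-4.  2. -0. -2.  1.  6.  6. -1. -1. -4. -1. -1.]
```

```bash
python3 - <<'E'
from h import *
s=optics.grab_frame("scene")
def an(g,k,o,c,cut):
    C=cv2.HoughCircles(cv2.GaussianBlur(cv2.cvtColor(g,cv2.COLOR_BGR2GRAY),(5,5),0),cv2.HOUGH_GRADIENT,1.5,400,param1=120,param2=20,minRadius=int(9*k),maxRadius=int(13.5*k))[0,0]
    h=cv2.cvtColor(g,cv2.COLOR_BGR2HSV).astype(int)
    u=[q for q in blobs((h[...,1]<50)&(h[...,2]>70),400*k*k) if np.hypot(*(q[1]-C[:2]))<12*k][0]
    hull=cv2.convexHull(np.argwhere(u[2])[:,::-1].astype(np.float32))[:,0]
    pts=np.array([q for q in hull if np.hypot(*(q-C[:2]))>C[2]*1.15],np.float32)
    E=np.array(cv2.fitEllipse(pts)[0]); f=np.array(c)+[0,0,32]; e=proj(s,np.array(c)+[0,0,16])
    J=np.c_[[proj(s,f+d)-proj(s,f) for d in np.eye(3)[:2]]].T
    print(C,E/k+o,e,"off",np.linalg.solve(J,(C[:2]-E)/k-(proj(s,f)-e)))
an(cv2.imread("pics/c4.png")[:,:400],4,[210,95],[459,-275,0],0)
an(cv2.imread("pics/c5.png"),6,[210,90],[459,-275,20],0)
an(cv2.imread("pics/c6.png")[:,:480],4,[240,150],[594,14.3,104],0)
E
```

```text
[237.75 225.75  49.8 ] [266.88757324 151.47677231] [262.85234496 153.09360493] off [ 8.49492403 21.92502623]
[318.75 320.25  75.15] [262.75536601 148.0534668 ] [262.22813485 147.25988718] off [-1.37772722  2.03510878]
[239.25 176.25  48.15] [301.62236023 198.81002426] [302.06549027 197.72383388] off [ 4.03038734 -0.82439214]
```

```bash
python3 - <<'E'
from h import *
from scipy.optimize import least_squares
s=optics.grab_frame("scene")
def fit(P,k,o,c,yaw):
    def res(v):
        Rm=R.from_euler("ZYX",[yaw+v[2],v[3],v[4]]).as_matrix(); return np.concatenate([(proj(s,c+Rm@np.array(a))-o+v[:2]+.4)*k-bb for a,bb in P])
    r=least_squares(res,np.zeros(5)); print(r.x[:2],np.degrees(r.x[2:]),r.fun.round(0))
fit([((105,45,52),(165,284)),((105,-45,52),(44,204)),((-105,45,52),(436,91)),((105,70,0),(193,384)),((-105,70,30),(469,152)),((105,-70,30),(18,212))],4,np.array([240,150]),np.array([594.1,14.3,103.8]),-.032)
# c4 at rest: far handle outer top corners, near lower corner, near handle corner, far low corner
fit([((105,45,52),(45,190)),((105,-45,52),(121,125)),((105,70,0),(31,263)),((-105,70,0),(291,349)),((-105,45,52),(313,264)),((105,70,30),(29,236))],4,np.array([210,95]),np.array([459.,-275,0]),-1.299)
E
```

```text
[-0.98202872  1.75428998] [ 2.22294253 -2.76150906  0.56856467] [-3.  1. -4. -3.  3.  6.  8.  1.  3. -4. -7. -0.]
[0.20356981 0.72391494] [0.32213172 1.69581938 3.18378045] [-0. -3. -1.  1.  3.  5.  3.  1. -3.  1. -1. -4.]
```

View pics/lvl.png

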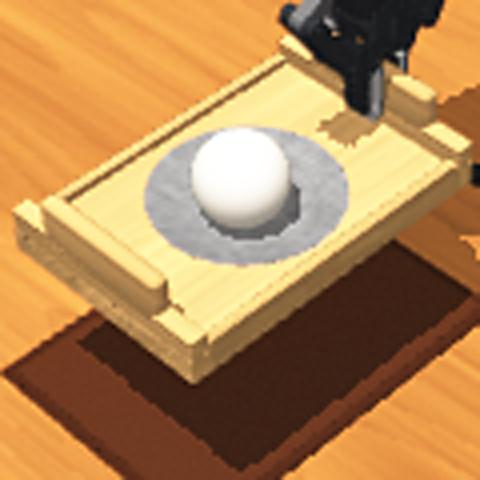

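The image shows the ball within a few mm of the middle, biased slightly towards the customer end (a sag of about 1–2°). I'll trim 1.1° to raise that end, gently, and let it settle.

Call:
{"method": "carry_out", "body": {
  "increments": [
    [0,[0,0,0],[0,-0.003,0]],
    [0,[0,0,0],[0,-0.004,0]],
    [0,[0,0,0],[0,-0.005,0]],
    [0,[0,0,0],[0,-0.005,0]],
    [0,[0,0,0],[0,-0.003,0]],
    [0,[0,0,0],[0,0,0]],
    [0,[0,0,0],[0,0,0]],
    [0,[0,0,0],[0,0,0]],
    [0,[0,0,0],[0,0,0]],
    [0,[0,0,0],[0,0,0]],
    [0,[0,0,0],[0,0,0]],
    [0,[0,0,0],[0,0,0]]
  ]
}}

```text
t: 21.25
tool_pos: [495.2, 17.5, 147.8]
tool_rot: [0.718, 0.696, 0.007, 0.007]
ft_force: [0.5, -0.2, -3.8]
opening: 10.8
finger_force: 107.4
```

Call:
{"method": "carry_out", "body": {
  "increments": [
    [0,[0,0,0],[0,0,0]],
    [0,[0,0,0],[0,0,0]],
    [0,[0,0,0],[0,0,0]],
    [0,[0,0,0],[0,0,0]],
    [0,[0,0,0],[0,0,0]],
    [0,[0,0,0],[0,0,0]],
    [0,[0,0,0],[0,0,0]],
    [0,[0,0,0],[0,0,0]],
    [0,[0,0,0],[0,0,0]],
    [0,[0,0,0],[0,0,0]],
    [0,[0,0,0],[0,0,0]],
    [0,[0,0,0],[0,0,0]]
  ]
}}

```text
t: 22.45
tool_pos: [495.1, 17.5, 147.8]
tool_rot: [0.718, 0.696, 0.007, 0.007]
ft_force: [0.4, -0.1, -4.3]
opening: 10.6
finger_force: 107.4
```

```bash
python3 lvl.py
```

```text
[495.13061167  17.513547   147.80629505] [ 0.001  0.002  0.001 -0.002 -0.001  0.001]
ball [[243.75 170.25  48.45]]
felt [300.94567871 197.90039062] pred [302.03787986 197.14086378] ball [300.5625 192.1875] pred [301.82309111 191.62845826]
ball offset mm [-0.21295251 -0.71398478]
```

View pics/lvl.png

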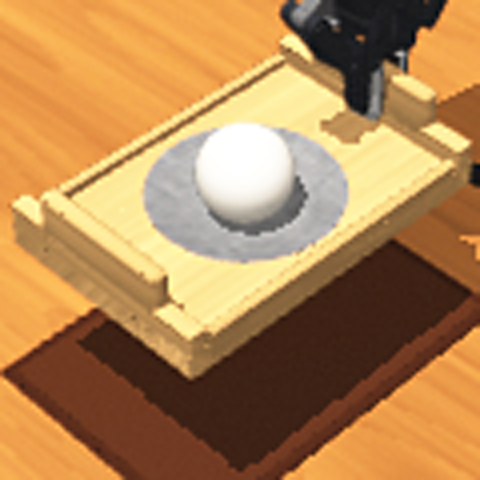

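The ball is now at crop (244,172) over the felt centre at (246,192), under 1 mm from the middle. The tray is still and about 100 mm above the pad. Handing in.

```bash
python3 -c "
from rig import manip
print(manip.hand_in())"
```

```text
the job is handed in; nothing more can be done
None
```

I set the largest white ball in the tray's dish, then carried the tray by its near handle to over the pad's middle and handed in there. It is still held level and still, about 100 mm above the pad, with the ball measured under 1 mm from the dish's middle.

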